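# Unlatch a slide cassette and hold it over the light panel

## Robot

A 7-joint arm with a two-finger parallel gripper is mounted at the origin on the work surface. World frame = base frame: x ahead of the robot, y to its left, z up, the work surface at z = 0. Lengths are in m, angles in rad, forces in N, time in s.
With the tool pointing down it reaches from about 0.4 to 0.85 m from the base axis. Payload 10.4 kg.
Tool frame: the origin (TCP) lies between the finger pads; the fingertips stand 11 mm ahead of it and the grasp point (between the pads) lies 8 mm behind it (r.tcp_to_tips is the distance from the TCP to the fingertips, in m); z points along the fingers, y is the line along which they close (so a half turn about z gives the same grasp; the last joint's range is limited). The gripper opens to 87 mm and grips with 3 to 60 N. Pads are 19 mm wide; open, the fingers measure 117 mm over their backs; the gripper's body (75 mm by 190 mm) begins 51 mm behind the grasp point.
Start: joints at [1.258, 0.332, -0.065, 1.46, 0.022, 1.35, -0.088], TCP at [0.179, -0.599, 0.234] pointing down, gripper open.
Joint ranges: [-2.6, 2.6], [-0.5, 2.12], [-1.47, 1.34], [0.16, 2.42], [-1.27, 4.41], [0.06, 2.06], [-2.6, 2.6]. Speed limits (rad/s): [2.22, 2.22, 2.79, 2.79, 3.14, 3.14, 3.14].

## Interface

Orientations are given as a unit quaternion [x, y, z, w].
In Python, from bench import r gives the robot as it stands. The module is installed in compiled form; this text tells all that it offers.
- The arm moves only by the shell command python3 -m crank 'ROWS' [FORCE]. ROWS is JSON, a list of rows, each an object of numbers: "claw": the closure, from -1 (fully open) to 1 (shut); "dx", "dy", "dz": the shift along the tool's x, y, z each as a share of 3 cm, from -1 to 1; "ax", "ay", "az": the turn, a rotation vector about the tool's x, y, z each as a share of 6 degrees, from -1 to 1. A call has 1 to 8 rows; each row shifts and turns the commanded pose from where the row before left it, along the tool's axes as they then stand; what a row does not reach is not made up. A row lasts 1/12 s, in which the tool goes at most 41.7 mm and 7.16 degrees, less where a joint would pass 70% of its speed; a pose out of reach is approached as far as the arm can. A call with a number of a shift or a turn outside -1 to 1 is refused whole. A call with a gripper value outside its range is refused whole. The fingers move at their own pace and stop on an object; FORCE is the grip in N (left out, the last holds). Time passes only in rows, so rows that do not move let the fingers close. It gives the time, the measured TCP pose, the force, the opening and the grip force at its end, in the units of the state.
- r.read_state(): the state, without advancing time (a new reading comes with each control period).
- r.camera(name): name is "side" or "top" or "wrist"; returns a dict with "color" (420x560x3 uint8, red, green, blue), "mtx" (3x3 intrinsics, pixels), "R" (3x3) and "t" (3): a world point X has camera coordinates R X + t; the wrist camera has in their place "hand_eye" (4x4, takes a point from camera to tool coordinates, whose origin is the TCP and whose axes are the flange's). Camera axes: x right, y down, z forward; pixel columns grow to the right and rows downward; lengths in m; the calibration is good to about 2 mm. The wrist camera is an equidistant fisheye: a pixel r from the principal point sees the ray r / f radians off the axis. A picture is of the moment at which its call begins: read the wrist's pose just before it. There is no depth.
- r.close_job(): hands the job in; it is judged then, once.
The state is a dict: "time": time; "joint_positions": joint angles; "joint_vel": joint speeds; "joint_torque": joint torques, N m; "ee_pos": TCP position; "eef_rot": TCP orientation; "ft_force": force on the tool from outside, world axes, zero at the start; "torque": the same for the moment, N m; "width": finger opening in m; "grip_force": force on a finger pad.
Only numpy, scipy, OpenCV 4.12 (cv2) and the standard library are available. Lean on these libraries where they do the work, as an engineer would, in place of code of your own. Each camera call takes 0.05 s, during which the arm holds its last target. There are 200 camera calls.

## Task

Take the slide cassette with the orange catches out of its drying dock: pinch its two side catches fully together and draw it straight up, gently, never tugging or pressing it hard against the dock. Carry it over to the light panel and finish while still holding it there by the pinched catches, level and still, with its underside about 10 cm above the middle of the panel. Leave the cassette with the blue catches latched in its dock, and do not disturb the tube rack, the reagent bottle or the beaker.

Things in the scene. Friction and masses are not known exactly. Their poses are not given: they have to be found in the camera images.
- orange: cassette to take: white carrier 84 (x) x 34 (y) x 32 mm with four glass slides, a white spine up to 68 mm, about 220 g. Origin: centre of underside, z up. Two orange catches stand on its +y and -y sides, their finger pads 34 mm wide (x), 50 to 76 mm above the underside. Over both pads' outer faces: 51 mm along y sprung out, 35 mm fully pressed. A tooth on each catch locks it down in the dock
- orange_left (a joint): the orange catch on the cassette's +y side: 0 = sprung out (latched), grows as it is pressed inwards, 0.008 m = fully in at its stop; needs about 3 N to start and 8 N fully in, springs back when let go; unlatched beyond about 0.006; a grip of 20 to 40 N is ample, more only drives the cassette into the dock
- orange_right (a joint): the orange catch on the cassette's -y side: 0 = sprung out (latched), grows as it is pressed inwards, 0.008 m = fully in at its stop; needs about 3 N to start and 8 N fully in, springs back when let go; unlatched beyond about 0.006; a grip of 20 to 40 N is ample, more only drives the cassette into the dock
- orange_left_pad (a point): middle of the outer face of the +y orange pad, 63 mm above the cassette's underside; moves with the catch
- orange_right_pad (a point): middle of the outer face of the -y orange pad, 63 mm above the cassette's underside; moves with the catch
- dock_a: fixed dock of the orange cassette: grey block 150 (x) x 110 (y) x 30 mm; origin: centre of underside, on the bench. The cassette stands on its top, axes parallel, between white guides 52 mm high (1 to 1.5 mm play) and steel keeper lips 56 mm high above the bench, reaching 37 mm from the middle in y. With both catches in it comes straight up, clear after 30 mm
- dock_b: the dock that holds the blue cassette; same as dock_a
- blue: the other cassette, identical but with blue catches, latched in its own dock; its pads reach 106 mm above the bench; to be left alone; origin: centre of its underside
- panel: fixed light panel: flat aluminium slab 170 (x) x 130 (y) x 20 mm with a bright white top; origin: centre of its underside, on the bench
- panel_top (a point): centre of the light panel's white top face, 20 mm above the bench
- rack: red tube rack 60 (x) x 140 (y) mm with three capped tubes, 90 mm tall; loose, to be left alone; origin: centre of its underside
- reagent: amber reagent bottle, 64 mm across, 130 mm tall, blue cap; loose, to be left alone; origin: centre of its underside
- beaker: small open glass beaker, 66 mm across, 75 mm tall; loose, to be left alone; origin: centre of its underside
- blue_left (a joint): the blue catch on the blue cassette's +y side, as orange_left; to be left alone
- blue_right (a joint): the blue catch on the blue cassette's -y side, as orange_right; to be left alone
Things that resemble listed ones, but are neither listed nor needed, are in the scene too. Of the things that look like the panel, take the one that is farthest to the robot's right at the start.

How it is judged:
On the way, in this order (a step that is already met when the one before it is completed fails the run):
1. both orange catches pinched fully in while the cassette still stands in its dock (value of joint each of orange_left, orange_right above 0.0065 m and z of orange in the frame of dock_a below 0.036 m and contact force between the fingers and orange above 2 N), for 0.1 s.
2. the cassette drawn up free of its dock, catches still pinched (value of joint each of orange_left, orange_right above 0.0065 m and z of orange in the frame of dock_a above 0.065 m and contact force between orange and dock_a below 0.1 N), for 0.1 s.
At the end, for the whole second after the job is handed in: Fingers hold the orange cassette off dock and panel, both catches in at least 6.5 mm, underside 60 to 150 mm above the panel top, middle within 35 mm of the panel's middle, within 0.2 rad of level, still; the blue cassette still latched, within 10 mm of its start (value of joint each of orange_left, orange_right above 0.0065 m and contact force between the fingers and orange above 2 N and horizontal distance between orange and panel_top below 0.035 m and z of orange in the frame of panel_top between 0.06 and 0.15 m and angle between orange's own z axis and vertical below 0.2 rad and linear speed of orange below 0.02 m/s and angular speed of orange below 0.15 rad/s and contact force between orange and dock_a below 0.1 N and contact force between orange and panel below 0.1 N and distance of blue from where it was at the start of the episode below 0.01 m and value of joint each of blue_left, blue_right below 0.004 m); the arm keeps its last pose, push and grip.
It fails at once if the orange cassette tugged up against its dock with more than 40 N (z of orange in the frame of dock_a above 0.031 m and contact force between orange and dock_a above 40 N).
It fails at once if the orange cassette pressed against its dock with more than 80 N (contact force between orange and dock_a above 80 N).
It fails at once if the blue cassette shifted by more than 10 mm (distance of blue from where it was at the start of the episode above 0.01 m).
It fails at once if the tube rack, reagent bottle or beaker shifted by more than 30 mm (distance of any of rack, reagent, beaker from where it was at the start of the episode above 0.03 m).
It also fails if it takes over 40 s, if anything falls off the work surface, if the arm or the gripper's body presses on something with over 40 N, if the wrist force passes 120 N, or if a joint passes its speed limit or range.

## Working session

There is one attempt and no reset: what is moved stays moved. The work goes in short steps, Python scripts to look and compute and a shell command to move; the robot and the scene stay as the last step left them, time stands still between calls to the robot, and variables do not carry over. Pictures are saved under pics/ and viewed, at most 10 in all, crops included, and the job is handed in when it is done.

```bash
mkdir -p pics; python3 - <<'E'
from bench import r
import cv2,pickle
s=r.read_state();print(s['time'],s['ee_pos'],s['eef_rot'],s['width'],r.tcp_to_tips)
d={n:r.camera(n) for n in('top','side','wrist')}
pickle.dump((s,d),open('d0.pkl','wb'))
for n in('top','side'):
  cv2.imwrite(f'pics/{n}0.png',d[n]['color'][:,:,::-1]);c=d[n];print(n,c['mtx'],c['R'],c['t'], -c['R'].T@c['t'])
E
```

```text
0.0 [ 0.17851039 -0.59856558  0.23275742] [ 9.89516867e-01  1.44415604e-01 -1.28065528e-04 -6.97846598e-04] 0.08681517275728734 0.011
top [[464.20340217   0.         275.56603619]
 [  0.         464.20340217 206.73845288]
 [  0.           0.           1.        ]] [[ 0.00910235 -0.99994584  0.00504696]
 [-0.99322601 -0.00962564 -0.11579912]
 [ 0.11584142 -0.00395873 -0.99325983]] [0.07459471 0.58121956 1.07886287] [0.45162638 0.0844562  1.13851939]
side [[409.10693166   0.         272.56783853]
 [  0.         409.10693166 211.52882184]
 [  0.           0.           1.        ]] [[ 0.88062175 -0.47360307 -0.01433402]
 [-0.37144577 -0.67125584 -0.64143872]
 [ 0.29416555  0.5701892  -0.76704035]] [-0.45400025  0.32480299  0.97208381] [ 0.23449562 -0.5512617   0.94746107]
```

View pics/top0.png

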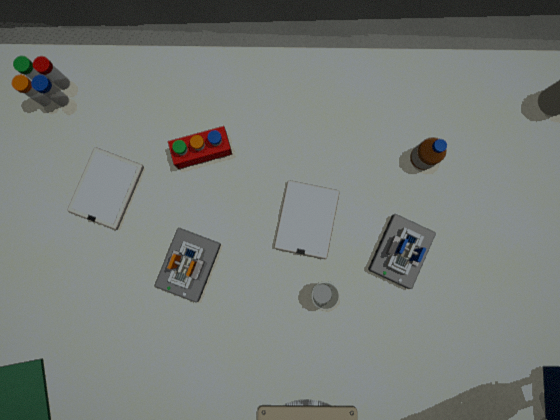

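View pics/side0.png

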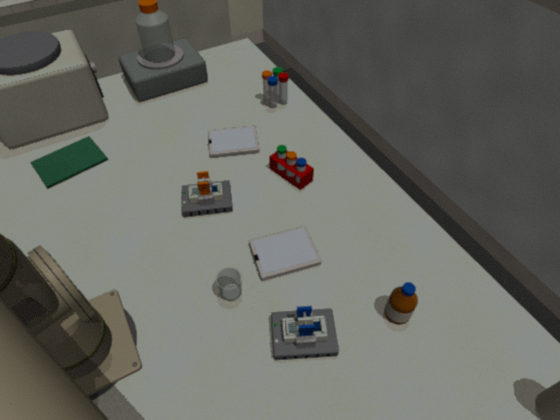

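The top view shows two panel candidates, at (105,188) and (307,220). The task wants the one farthest to the robot's right (−y, image right), so it is (307,220). The orange cassette and its dock are at (188,265), blue at (405,250), the beaker at (322,295), the rack at (200,147) and the bottle at (430,152).

```bash
cat > h.py <<'E'
import numpy as np,cv2
def ray(c,uv):
    p=np.array([(uv[0]-c['mtx'][0,2])/c['mtx'][0,0],(uv[1]-c['mtx'][1,2])/c['mtx'][1,1],1.])
    return -c['R'].T@c['t'],c['R'].T@p
def plane(c,uv,z):
    o,d=ray(c,uv);return o+d*(z-o[2])/d[2]
def tri(c1,u1,c2,u2):
    A=np.zeros((3,3));b=np.zeros(3);L=[]
    for c,u in((c1,u1),(c2,u2)):
        o,d=ray(c,u);d=d/np.linalg.norm(d);P=np.eye(3)-np.outer(d,d);A+=P;b+=P@o;L.append((o,P))
    X=np.linalg.solve(A,b);return X,[np.linalg.norm(P@(X-o)) for o,P in L]
def proj(c,X):
    q=c['R']@np.asarray(X)+c['t'];q=c['mtx']@q;return q[:2]/q[2]
E
python3 - <<'E'
import pickle,cv2,numpy as np
from h import *
s,d=pickle.load(open('d0.pkl','rb'))
T=d['top'];S=d['side']
hsv={n:cv2.cvtColor(d[n]['color'],cv2.COLOR_RGB2HSV) for n in('top','side')}
def comp(m,box,k=3):
    x0,y0,x1,y1=box;q=np.zeros_like(m);q[y0:y1,x0:x1]=m[y0:y1,x0:x1]
    return q
# orange pads
for n,box in(('top',(145,225,225,305)),('side',(170,165,240,220))):
    m=comp(cv2.inRange(hsv[n],(5,150,110),(22,255,255)),box)
    k,l,st,ce=cv2.connectedComponentsWithStats(m)
    print(n,[(st[i].tolist(),ce[i].round(1).tolist()) for i in range(1,k) if st[i][4]>5])
# dock outline top: dark grey low-sat
for name,box,z,dim in(('dockA',(145,220,230,310),.03,(150,110)),('dockB',(360,205,445,297),.03,0),('panel',(265,172,350,268),.02,(170,130)),('panelL',(60,140,150,235),.02,0)):
    x0,y0,x1,y1=box
    g=cv2.cvtColor(T['color'],cv2.COLOR_RGB2GRAY)
    bg=np.median(g[y0:y1,x0:x1][[0,-1]])
    h=hsv['top']
    if 'dock' in name: m=(g<150).astype(np.uint8)*255
    else: m=((h[...,1]<20)&(g>150)).astype(np.uint8)*255
    print(name,'bg',T['color'][y0,x0],'mid',T['color'][(y0+y1)//2,(x0+x1)//2])
    m=comp(m,box);m=cv2.morphologyEx(m,cv2.MORPH_CLOSE if 'dock' in name else cv2.MORPH_OPEN,np.ones((3,3)))
    cs=cv2.findContours(m,0,2)[0];c=max(cs,key=cv2.contourArea)
    W=np.array([plane(T,p[0],z)[:2] for p in c],np.float32)
    (cx,cy),(w,hh),a=cv2.minAreaRect(W);print(name,cx,cy,w,hh,a)
big=lambda n,b,f:cv2.resize(d[n]['color'][b[1]:b[3],b[0]:b[2],::-1],None,fx=f,fy=f,interpolation=cv2.INTER_CUBIC)
cv2.imwrite('pics/crop1.png',np.hstack([big('top',(145,220,235,310),4),big('top',(262,172,352,262),4)]))
a=big('side',(165,160,245,225),5);cv2.imwrite('pics/crop2.png',a)
E
```

```text
top [([167, 254, 9, 15, 45], [171.2, 261.0]), ([186, 261, 8, 15, 46], [189.6, 268.2])]
side [([197, 172, 11, 2, 14], [201.4, 172.3]), ([198, 181, 11, 3, 21], [202.7, 182.4])]
dockA bg [135 141 139] mid [112 113 107]
dockA 0.44229698181152344 0.2895466089248657 0.21148493885993958 0.20088477432727814 1.186758279800415
dockB bg [137 143 142] mid [ 40  74 126]
dockB 0.48019757866859436 -0.22319570183753967 0.20255738496780396 0.22016848623752594 89.31378173828125
panel bg [139 143 143] mid [139 144 147]Traceback (most recent call last):
  File "<stdin>", line 24, in <module>
ValueError: max() iterable argument is empty
```

```bash
python3 - <<'E'
import pickle,cv2,numpy as np
from h import *
s,d=pickle.load(open('d0.pkl','rb'))
T=d['top']
g=cv2.cvtColor(T['color'],cv2.COLOR_RGB2GRAY);h=cv2.cvtColor(T['color'],cv2.COLOR_RGB2HSV)
for name,box in(('dockA',(145,220,230,310)),('dockB',(360,205,445,297))):
    x0,y0,x1,y1=box;m=np.zeros_like(g);m[y0:y1,x0:x1]=(g[y0:y1,x0:x1]<112)*255
    m=cv2.morphologyEx(m,cv2.MORPH_OPEN,np.ones((3,3)))
    c=max(cv2.findContours(m,0,2)[0],key=cv2.contourArea)
    q=cv2.minAreaRect(c);print(name,q)
    W=np.array([plane(T,p[0],.03)[:2] for p in c],np.float32)
    print(cv2.minAreaRect(W))
b=lambda n,b,f:cv2.resize(d[n]['color'][b[1]:b[3],b[0]:b[2],::-1],None,fx=f,fy=f,interpolation=cv2.INTER_CUBIC)
A=np.hstack([b('top',(145,220,235,310),4.4),b('top',(262,172,352,262),4.4)])
cv2.imwrite('pics/crop1.png',np.clip(A*1.5,0,255).astype(np.uint8))
cv2.imwrite('pics/crop2.png',np.clip(b('side',(165,160,245,225),8.)*1.5,0,255).astype(np.uint8))
E
```

```text
dockA ((187.32757568359375, 264.9310302734375), (48.0950927734375, 65.73614501953125), 21.801406860351562)
((0.44047144055366516, 0.28773728013038635), (0.11417268216609955, 0.15262731909751892), 69.8887710571289)
dockB ((399.870849609375, 251.69082641601562), (52.46061706542969, 65.98295593261719), 24.623563766479492)
((0.47702300548553467, -0.2161453664302826), (0.12279553711414337, 0.1582125872373581), 65.13323974609375)
```

View pics/crop1.png

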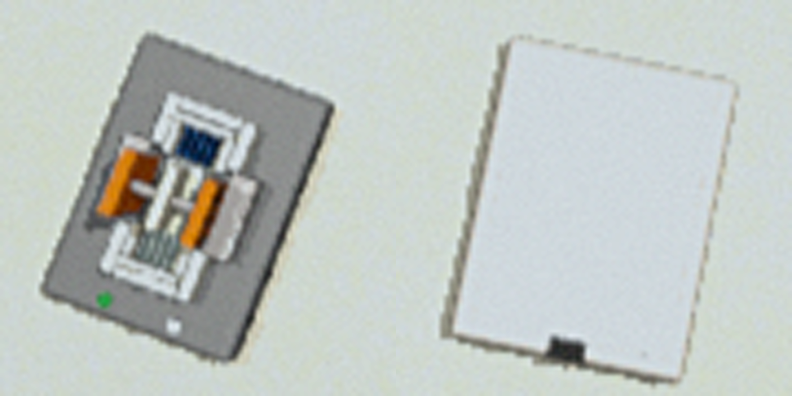

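View pics/crop2.png

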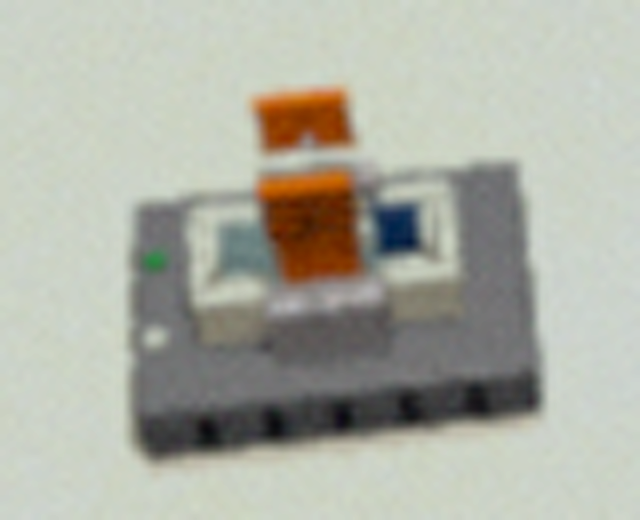

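```bash
python3 - <<'E'
import pickle,numpy as np
from h import *
s,d=pickle.load(open('d0.pkl','rb'));T=d['top'];S=d['side']
t=lambda x,y:((x+.5)/4.4+145-.5,(y+.5)/4.4+220-.5)
p=lambda x,y:((x-396+.5)/4.4+262-.5,(y+.5)/4.4+172-.5)
sd=lambda x,y:((x+.5)/8+165-.5,(y+.5)/8+160-.5)
def quad(n,q,z):
    W=np.array([plane(T,u,z)[:2] for u in q]);c=W.mean(0)
    L=[np.linalg.norm(W[i]-W[(i+1)%4])*1e3 for i in range(4)]
    ax=(W[0]+W[1]-W[2]-W[3]);print(n,c.round(4),np.round(L,1),'yaw',np.degrees(np.arctan2(ax[1],ax[0])).round(2))
quad('dock',[t(148,35),t(329,103),t(231,358),t(43,292)],.03)
quad('panel',[p(512,37),p(738,85),p(682,382),p(455,335)],.02)
P=np.array([plane(T,t(*u),.106)[:2] for u in((128,152),(104,214),(214,182),(190,247))])
print('pad tops',P.round(4));l=P[:2].mean(0);r_=P[2:].mean(0)
print('mid',((l+r_)/2).round(4),'sep',np.linalg.norm(l-r_),'yaw',np.degrees(np.arctan2(*(l-r_)[::-1]))-90, [np.linalg.norm(P[0]-P[1]),np.linalg.norm(P[2]-P[3])])
# side view, plane
Q=np.array([plane(S,sd(*u),.106)[:2] for u in((255,100),(347,95),(260,183),(355,178))]);l=Q[:2].mean(0);r_=Q[2:].mean(0)
print('side',Q.round(4),((l+r_)/2).round(4),np.linalg.norm(l-r_),'yaw',np.degrees(np.arctan2(*(l-r_)[::-1]))-90)
from scipy.spatial.transform import Rotation as R
print(R.from_quat(s['eef_rot']).as_matrix().round(3))
for n,q,z in(('rack',(230,155),.0),('beaker',(322,295),.075),('bottle',(430,152),.13)):print(n,plane(T,q,z).round(3))
E
```

```text
dock [0.442  0.2877] [105.4 144.7 107.  147.5] yaw -20.14
panel [0.553 0.003] [128.  166.8 126.2 167.9] yaw -10.63
pad tops [[0.4643 0.3045]
 [0.4333 0.3155]
 [0.4498 0.2609]
 [0.4174 0.272 ]]
mid [0.4412 0.2882] sep 0.046162395962823136 yaw -19.313150397443707 [np.float64(0.032856532881812874), np.float64(0.03419680451769176)]
side [[0.4335 0.3149]
 [0.464  0.3008]
 [0.4195 0.2745]
 [0.4503 0.2602]] [0.4418 0.2876] 0.04282149802120912 yaw -18.86079033915837
[[ 0.958  0.286 -0.   ]
 [ 0.286 -0.958  0.001]
 [-0.    -0.001 -1.   ]]
rack [0.714 0.195 0.   ]
beaker [ 0.376 -0.026  0.075]
bottle [ 0.695 -0.262  0.13 ]
```

The crops confirm the orange catches (pad separation and width match the given sizes, centre about (0.4415, 0.288), yaw about −19.7°). The right-hand panel is centred at (0.553, 0.003) and measures about 127×167 mm. Next I plan the approach arc, turning by a half-turn equivalent.

```bash
cat > plan.py <<'E'
import sys,numpy as np
from bench import r
from scipy.spatial.transform import Rotation as R
# args: x y z yaw_deg n ... -> constant row
def rot(a):return np.array([[np.cos(a),-np.sin(a)],[np.sin(a),np.cos(a)]])
s=r.read_state();p=np.array(s['ee_pos']);M=R.from_quat(s['eef_rot']).as_matrix();y=np.arctan2(M[1,0],M[0,0])
print('t',round(s['time'],2),'pos',p.round(4),'yaw',np.degrees(y).round(2),'tilt',M[:,2].round(4),'q',np.round(s['joint_positions'],2),'F',np.round(s['ft_force'],1),s['width'],s['grip_force'])
a=list(map(float,sys.argv[1:]))
for k in range(0,len(a),5):
    x,yy,z,w,n=a[k:k+5];n=int(n);t=np.array([x,yy,z])-p
    dw=(np.radians(w)-y+np.pi)%(2*np.pi)-np.pi
    if k<0:pass
    A=sum(rot(y+dw*i/n) for i in range(n))
    v=np.linalg.solve(A,t[:2]);v[1]*=-1
    print('rows',n,'dx %.3f dy %.3f dz %.3f az %.3f'%(v[0]/.03,v[1]/.03,-t[2]/n/.03,-np.degrees(dw)/n/6))
    p=np.array([x,yy,z]);y=np.radians(w)
E
python3 plan.py .37 -.473 .235 46 8  .514 -.309 .235 75 8 .57 -.1 .235 103 8 .557 .118 .235 132 8 .4415 .288 .235 160.3 8
```

```text
t 0.15 pos [ 0.1785 -0.5987  0.2329] yaw 16.6 tilt [-4.e-04  1.e-03 -1.e+00] q [ 1.26  0.33 -0.06  1.46  0.02  1.35 -0.09] F [-0.5 -0.3 -0.4] 0.08715746786956993 0.0
rows 8 dx 0.963 dy -0.064 dz -0.009 az -0.612
rows 8 dx 0.905 dy 0.159 dz -0.000 az -0.604
rows 8 dx 0.890 dy 0.193 dz -0.000 az -0.583
rows 8 dx 0.851 dy 0.349 dz -0.000 az -0.604
rows 8 dx 0.812 dy 0.299 dz -0.000 az -0.590
```

```bash
python3 -m crank '[{"dx":0.95,"dy":-0.06,"az":-0.6,"claw":-1},{"dx":0.95,"dy":-0.06,"az":-0.6,"claw":-1},{"dx":0.95,"dy":-0.06,"az":-0.6,"claw":-1},{"dx":0.95,"dy":-0.06,"az":-0.6,"claw":-1},{"dx":0.95,"dy":-0.06,"az":-0.6,"claw":-1},{"dx":0.95,"dy":-0.06,"az":-0.6,"claw":-1},{"dx":0.95,"dy":-0.06,"az":-0.6,"claw":-1},{"dx":0.95,"dy":-0.06,"az":-0.6,"claw":-1}]' 25; python3 plan.py .514 -.309 .235 75 8
```

```text
t 0.15 pos [ 0.1785 -0.5987  0.2329] yaw 16.6 tilt [-4.e-04  1.e-03 -1.e+00] q [ 1.26  0.33 -0.06  1.46  0.02  1.35 -0.09] F [-0.5 -0.3 -0.4] 0.08715746786956993 0.0
rows 8 dx 1.928 dy 0.045 dz -0.009 az -1.217invalid input at $[0]: expected keys claw, dx, dy, dz, ax, ay, az
```

```bash
python3 -m crank '[{"claw":-1,"dx":0.95,"dy":-0.06,"dz":0,"ax":0,"ay":0,"az":-0.6},{"claw":-1,"dx":0.95,"dy":-0.06,"dz":0,"ax":0,"ay":0,"az":-0.6},{"claw":-1,"dx":0.95,"dy":-0.06,"dz":0,"ax":0,"ay":0,"az":-0.6},{"claw":-1,"dx":0.95,"dy":-0.06,"dz":0,"ax":0,"ay":0,"az":-0.6},{"claw":-1,"dx":0.95,"dy":-0.06,"dz":0,"ax":0,"ay":0,"az":-0.6},{"claw":-1,"dx":0.95,"dy":-0.06,"dz":0,"ax":0,"ay":0,"az":-0.6},{"claw":-1,"dx":0.95,"dy":-0.06,"dz":0,"ax":0,"ay":0,"az":-0.6},{"claw":-1,"dx":0.95,"dy":-0.06,"dz":0,"ax":0,"ay":0,"az":-0.6}]' 25; python3 plan.py .514 -.309 .235 75 8
```

```text
time: 0.82
ee_pos: [0.3696, -0.4754, 0.2332]
eef_rot: [0.922, 0.387, -0.0, -0.0]
ft_force: [-1.3, 0.6, -0.3]
width: 0.0868
grip_force: 0.0
t 0.82 pos [ 0.3696 -0.4754  0.2332] yaw 45.59 tilt [-2.e-04  3.e-04 -1.e+00] q [ 1.04  0.29 -0.25  1.52  0.07  1.34  0.01] F [-1.3  0.6 -0.3] 0.08676877411531245 0.0
rows 8 dx 0.915 dy 0.152 dz -0.007 az -0.613
```

```bash
python3 -m crank '[{"claw":-1,"dx":0.91,"dy":0.16,"dz":0,"ax":0,"ay":0,"az":-0.6},{"claw":-1,"dx":0.91,"dy":0.16,"dz":0,"ax":0,"ay":0,"az":-0.6},{"claw":-1,"dx":0.91,"dy":0.16,"dz":0,"ax":0,"ay":0,"az":-0.6},{"claw":-1,"dx":0.91,"dy":0.16,"dz":0,"ax":0,"ay":0,"az":-0.6},{"claw":-1,"dx":0.91,"dy":0.16,"dz":0,"ax":0,"ay":0,"az":-0.6},{"claw":-1,"dx":0.91,"dy":0.16,"dz":0,"ax":0,"ay":0,"az":-0.6},{"claw":-1,"dx":0.91,"dy":0.16,"dz":0,"ax":0,"ay":0,"az":-0.6},{"claw":-1,"dx":0.91,"dy":0.16,"dz":0,"ax":0,"ay":0,"az":-0.6}]' >/dev/null
python3 -m crank '[{"claw":-1,"dx":0.89,"dy":0.2,"dz":0,"ax":0,"ay":0,"az":-0.6},{"claw":-1,"dx":0.89,"dy":0.2,"dz":0,"ax":0,"ay":0,"az":-0.6},{"claw":-1,"dx":0.89,"dy":0.2,"dz":0,"ax":0,"ay":0,"az":-0.6},{"claw":-1,"dx":0.89,"dy":0.2,"dz":0,"ax":0,"ay":0,"az":-0.6},{"claw":-1,"dx":0.89,"dy":0.2,"dz":0,"ax":0,"ay":0,"az":-0.6},{"claw":-1,"dx":0.89,"dy":0.2,"dz":0,"ax":0,"ay":0,"az":-0.6},{"claw":-1,"dx":0.89,"dy":0.2,"dz":0,"ax":0,"ay":0,"az":-0.6},{"claw":-1,"dx":0.89,"dy":0.2,"dz":0,"ax":0,"ay":0,"az":-0.6}]'; python3 plan.py .557 .118 .235 132 8 .4415 .288 .235 160.3 8
```

```text
time: 2.15
ee_pos: [0.5746, -0.1035, 0.2332]
eef_rot: [0.621, 0.784, -0.0, -0.0]
ft_force: [0.8, 0.4, 0.1]
width: 0.0871
grip_force: 0.0
t 2.15 pos [ 0.5746 -0.1035  0.2332] yaw 103.18 tilt [-4.e-04  1.e-04 -1.e+00] q [ 0.6   0.3  -0.61  1.55  0.17  1.35  0.2 ] F [0.8 0.4 0.1] 0.08709226831563006 0.0
rows 8 dx 0.872 dy 0.339 dz -0.007 az -0.600
rows 8 dx 0.812 dy 0.299 dz -0.000 az -0.590
```

```bash
python3 -m crank '[{"claw":-1,"dx":0.87,"dy":0.34,"dz":0,"ax":0,"ay":0,"az":-0.6},{"claw":-1,"dx":0.87,"dy":0.34,"dz":0,"ax":0,"ay":0,"az":-0.6},{"claw":-1,"dx":0.87,"dy":0.34,"dz":0,"ax":0,"ay":0,"az":-0.6},{"claw":-1,"dx":0.87,"dy":0.34,"dz":0,"ax":0,"ay":0,"az":-0.6},{"claw":-1,"dx":0.87,"dy":0.34,"dz":0,"ax":0,"ay":0,"az":-0.6},{"claw":-1,"dx":0.87,"dy":0.34,"dz":0,"ax":0,"ay":0,"az":-0.6},{"claw":-1,"dx":0.87,"dy":0.34,"dz":0,"ax":0,"ay":0,"az":-0.6},{"claw":-1,"dx":0.87,"dy":0.34,"dz":0,"ax":0,"ay":0,"az":-0.6}]' >/dev/null
python3 -m crank '[{"claw":-1,"dx":0.81,"dy":0.3,"dz":0,"ax":0,"ay":0,"az":-0.6},{"claw":-1,"dx":0.81,"dy":0.3,"dz":0,"ax":0,"ay":0,"az":-0.6},{"claw":-1,"dx":0.81,"dy":0.3,"dz":0,"ax":0,"ay":0,"az":-0.6},{"claw":-1,"dx":0.81,"dy":0.3,"dz":0,"ax":0,"ay":0,"az":-0.6},{"claw":-1,"dx":0.81,"dy":0.3,"dz":0,"ax":0,"ay":0,"az":-0.6},{"claw":-1,"dx":0.81,"dy":0.3,"dz":0,"ax":0,"ay":0,"az":-0.6},{"claw":-1,"dx":0.81,"dy":0.3,"dz":0,"ax":0,"ay":0,"az":-0.6},{"claw":-1,"dx":0.81,"dy":0.3,"dz":0,"ax":0,"ay":0,"az":-0.6}]'>/dev/null
python3 plan.py .4415 .288 .235 160.3 2
python3 - <<'E'
from bench import r
import pickle,cv2
s=r.read_state();c=r.camera('wrist');pickle.dump((s,c),open('w1.pkl','wb'))
print(c['mtx'],c['hand_eye'])
cv2.imwrite('pics/w1.png',c['color'][:,:,::-1])
E
```

```text
t 3.48 pos [0.4413 0.288  0.2335] yaw 160.96 tilt [ 2.e-04 -2.e-04 -1.e+00] q [ 0.2   0.24 -0.98  1.68  0.2   1.33  0.42] F [0.  0.8 0.3] 0.08670008207613705 0.0
rows 2 dx -0.004 dy 0.000 dz -0.025 az 0.055
[[325.1922621    0.         283.10255378]
 [  0.         325.1922621  207.64238849]
 [  0.           0.           1.        ]] [[-7.67437371e-04 -9.66646958e-01 -2.56111439e-01  6.97428260e-02]
 [ 9.99999465e-01 -9.19628195e-04  4.74476417e-04  1.29004956e-04]
 [-6.94178486e-04 -2.56110938e-01  9.66647146e-01 -1.51713867e-01]
 [ 0.00000000e+00  0.00000000e+00  0.00000000e+00  1.00000000e+00]]
```

View pics/w1.png

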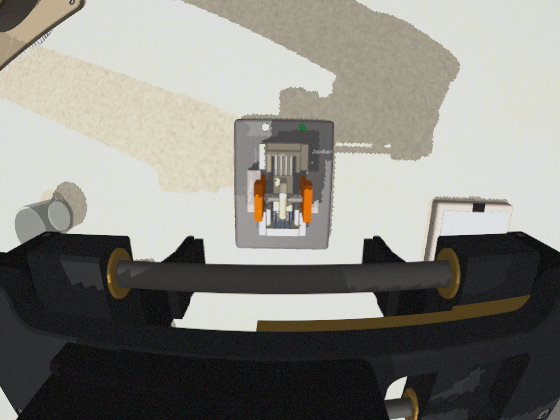

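The wrist view shows the dock at (285,185), square to the gripper, with the orange pads at (259,200) and (307,200). Measure these to refine centre and yaw.

```bash
cat > wr.py <<'E'
import numpy as np
from scipy.spatial.transform import Rotation as R
def wplane(s,c,uv,z):
    m=c['mtx'];v=np.array([uv[0]-m[0,2],uv[1]-m[1,2]])/m[0,0];th=np.linalg.norm(v)
    d=np.r_[v/th*np.sin(th),np.cos(th)];H=c['hand_eye'];E=R.from_quat(s['eef_rot']).as_matrix()
    o=E@H[:3,3]+s['ee_pos'];d=E@(H[:3,:3]@d);return o+d*(z-o[2])/d[2]
E
python3 - <<'E'
import pickle,cv2,numpy as np
from wr import *
s,c=pickle.load(open('w1.pkl','rb'))
h=cv2.cvtColor(c['color'],cv2.COLOR_RGB2HSV);m=cv2.inRange(h,(5,150,100),(20,255,255));m[:150]=0;m[235:]=0;m[:,:240]=0;m[:,330:]=0
k,l,st,ce=cv2.connectedComponentsWithStats(m);print([(st[i].tolist(),ce[i].round(1)) for i in range(1,k) if st[i][4]>30])
g=cv2.cvtColor(c['color'],cv2.COLOR_RGB2GRAY)
m2=((g<130)&(h[...,1]<40)).astype(np.uint8)
for row in (130,140,235,243):
    x=np.gradient(cv2.GaussianBlur(g,(3,3),0)[row].astype(float));a=220+np.argmin(x[220:250]);b=320+np.argmax(x[320:350]);A,B=[wplane(s,c,(q,row),.03) for q in(a,b)]
    print(row,a,b,((A+B)/2).round(4),np.linalg.norm(A-B).round(4))
for i in range(1,k):
    if st[i][4]>30:
        for row in(188,200,212):
            xs=np.where(l[row]==i)[0]
            if len(xs):print(row,xs.min(),xs.max(),wplane(s,c,(xs.min()-.5,row),.106)[:2].round(4),wplane(s,c,(xs.max()+.5,row),.106)[:2].round(4))
cv2.imwrite('pics/w1c.png',cv2.resize(c['color'][110:260,210:360,::-1],None,fx=4,fy=4,interpolation=cv2.INTER_CUBIC))
E
```

```text
[([254, 175, 12, 47, 366], array([258.5, 199.2])), ([300, 176, 12, 47, 419], array([305.9, 199.2]))]
130 233 334 [0.3818 0.3094 0.03  ] 0.1102
140 233 333 [0.3921 0.3053 0.03  ] 0.1094
235 235 329 [0.4953 0.2683 0.03  ] 0.1097
243 235 328 [0.5045 0.2645 0.03  ] 0.1094
188 255 263 [0.4203 0.269 ] [0.423  0.2765]
200 255 262 [0.4305 0.2653] [0.4328 0.272 ]
212 254 262 [0.4406 0.2606] [0.4432 0.2682]
188 301 311 [0.4336 0.3071] [0.4367 0.3163]
200 303 311 [0.4444 0.3054] [0.447  0.3129]
212 302 310 [0.4546 0.3011] [0.4572 0.3087]
```

View pics/w1c.png

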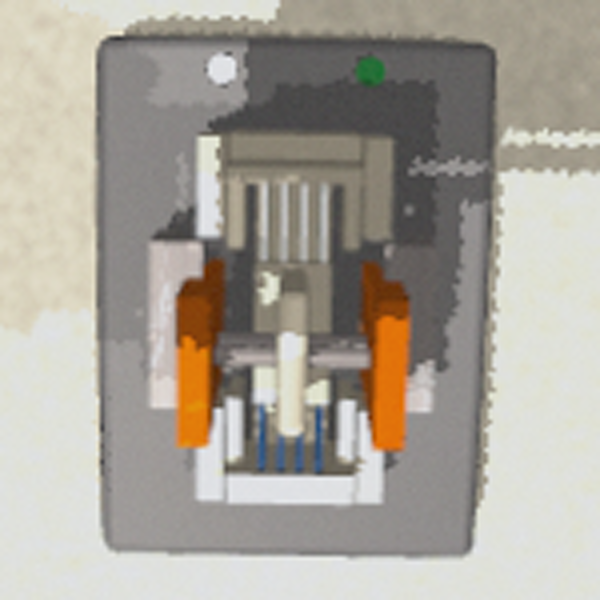

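Refined target: (0.4411, 0.288), tool yaw 159.9°. Dock width measures 109.7 mm (given 110) and pads 50.4 mm over the outer faces (given 51), so it fits. Descend to TCP z 0.085.

```bash
python3 -m crank '[{"claw":-1,"dx":0,"dy":0,"dz":0.4,"ax":0,"ay":0,"az":0.18},{"claw":-1,"dx":0,"dy":0,"dz":0.8,"ax":0,"ay":0,"az":0},{"claw":-1,"dx":0,"dy":0,"dz":0.9,"ax":0,"ay":0,"az":0},{"claw":-1,"dx":0,"dy":0,"dz":0.9,"ax":0,"ay":0,"az":0},{"claw":-1,"dx":0,"dy":0,"dz":0.9,"ax":0,"ay":0,"az":0},{"claw":-1,"dx":0,"dy":0,"dz":0.6,"ax":0,"ay":0,"az":0},{"claw":-1,"dx":0,"dy":0,"dz":0.4,"ax":0,"ay":0,"az":0},{"claw":-1,"dx":0,"dy":0,"dz":0,"ax":0,"ay":0,"az":0}]' 25 >/dev/null; python3 plan.py .4411 .288 .085 159.9 2
python3 - <<'E'
from bench import r
import pickle,cv2
s=r.read_state();c=r.camera('wrist');pickle.dump((s,c),open('w2.pkl','wb'))
cv2.imwrite('pics/w2.png',c['color'][:,:,::-1])
E
```

```text
t 4.2 pos [0.4416 0.2859 0.0845] yaw 159.62 tilt [-0.0031 -0.0015 -1.    ] q [ 0.11  0.4  -0.91  1.85  0.36  1.07  0.28] F [-0.4  0.3  0.1] 0.08695479928115689 0.0
rows 2 dx 0.019 dy 0.030 dz -0.009 az -0.023
```

View pics/w2.png

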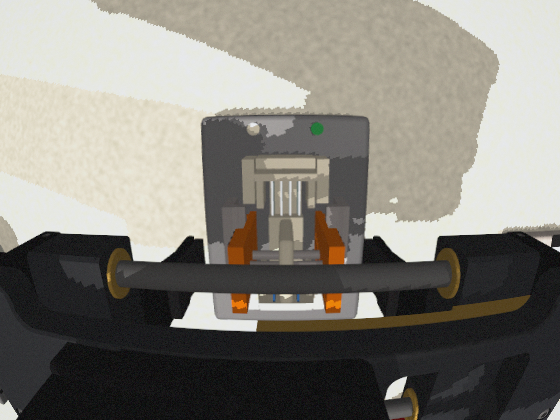

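The wrist view shows the pads at (241,265) and (333,265), centred between the fingers. The TCP is 2 mm off sideways, so correct that.

```bash
python3 -m crank '[{"claw":-1,"dx":0.04,"dy":0.06,"dz":0,"ax":0,"ay":0,"az":0},{"claw":-1,"dx":0,"dy":0,"dz":0,"ax":0,"ay":0,"az":0},{"claw":-1,"dx":0,"dy":0,"dz":0,"ax":0,"ay":0,"az":0}]' 25 >/dev/null; python3 plan.py .4411 .288 .085 159.9 1
```

```text
t 4.5 pos [0.4432 0.2891 0.0877] yaw 159.55 tilt [ 1.9e-03  7.0e-04 -1.0e+00] q [ 0.11  0.4  -0.91  1.84  0.36  1.07  0.28] F [0.  0.  0.1] 0.08682601894862896 0.0
rows 1 dx 0.053 dy -0.059 dz 0.092 az -0.059
```

```bash
python3 -m crank '[{"claw":-1,"dx":0,"dy":0,"dz":0,"ax":0,"ay":0,"az":0},{"claw":-1,"dx":0,"dy":0,"dz":0,"ax":0,"ay":0,"az":0},{"claw":-1,"dx":0,"dy":0,"dz":0,"ax":0,"ay":0,"az":0}]' >/dev/null; python3 plan.py .4411 .288 .085 159.9 1
```

```text
t 4.75 pos [0.4428 0.2884 0.0868] yaw 159.51 tilt [ 5.e-04 -0.e+00 -1.e+00] q [ 0.11  0.4  -0.91  1.84  0.36  1.07  0.28] F [-1.   0.1  0.2] 0.0869641462710828 0.0
rows 1 dx 0.050 dy -0.034 dz 0.061 az -0.064
```

```bash
python3 -m crank '[{"claw":-1,"dx":0.05,"dy":-0.03,"dz":0.06,"ax":0,"ay":0,"az":-0.06},{"claw":-1,"dx":0,"dy":0,"dz":0,"ax":0,"ay":0,"az":0},{"claw":-0.1,"dx":0,"dy":0,"dz":0,"ax":0,"ay":0,"az":0},{"claw":-0.1,"dx":0,"dy":0,"dz":0,"ax":0,"ay":0,"az":0},{"claw":-0.1,"dx":0,"dy":0,"dz":0,"ax":0,"ay":0,"az":0},{"claw":-0.1,"dx":0,"dy":0,"dz":0,"ax":0,"ay":0,"az":0}]' 25 >/dev/null; python3 plan.py .4411 .288 .085 159.9 1
```

```text
t 5.25 pos [0.441  0.2881 0.0847] yaw 159.88 tilt [ 0. -0. -1.] q [ 0.11  0.4  -0.91  1.85  0.36  1.06  0.28] F [ 0.3 -1.   1.1] 0.06798825564454054 0.0
rows 1 dx -0.005 dy -0.003 dz -0.009 az -0.003
```

```bash
python3 -m crank '[{"claw":0.05,"dx":0,"dy":0,"dz":0,"ax":0,"ay":0,"az":0},{"claw":0.05,"dx":0,"dy":0,"dz":0,"ax":0,"ay":0,"az":0},{"claw":0.05,"dx":0,"dy":0,"dz":0,"ax":0,"ay":0,"az":0},{"claw":0.05,"dx":0,"dy":0,"dz":0,"ax":0,"ay":0,"az":0},{"claw":0.05,"dx":0,"dy":0,"dz":0,"ax":0,"ay":0,"az":0},{"claw":0.05,"dx":0,"dy":0,"dz":0,"ax":0,"ay":0,"az":0}]' 25 >/dev/null; python3 plan.py .4411 .288 .085 159.9 1
```

```text
t 5.75 pos [0.441  0.2882 0.0848] yaw 159.89 tilt [ 2.e-04 -0.e+00 -1.e+00] q [ 0.11  0.4  -0.91  1.85  0.36  1.06  0.28] F [ 0.1 -0.3  0.8] 0.042081171699469434 5.584644139744341
rows 1 dx -0.005 dy -0.004 dz -0.008 az -0.002
```

Spring contact is felt symmetrically, so pinch fully.

```bash
python3 -m crank '[{"claw":0.3,"dx":0,"dy":0,"dz":0,"ax":0,"ay":0,"az":0},{"claw":0.3,"dx":0,"dy":0,"dz":0,"ax":0,"ay":0,"az":0},{"claw":0.3,"dx":0,"dy":0,"dz":0,"ax":0,"ay":0,"az":0},{"claw":0.3,"dx":0,"dy":0,"dz":0,"ax":0,"ay":0,"az":0},{"claw":0.5,"dx":0,"dy":0,"dz":0,"ax":0,"ay":0,"az":0},{"claw":0.5,"dx":0,"dy":0,"dz":0,"ax":0,"ay":0,"az":0}]' 28 >/dev/null; python3 plan.py .4411 .288 .115 159.9 8
```

```text
t 6.25 pos [0.441  0.2882 0.085 ] yaw 159.88 tilt [ 3.e-04 -2.e-04 -1.e+00] q [ 0.11  0.4  -0.91  1.85  0.36  1.06  0.28] F [-1.2 -1.5  5.3] 0.032828839249232 28.000866228248924
rows 8 dx -0.001 dy -0.001 dz -0.125 az -0.000
```

```bash
python3 -m crank '[{"claw":0.5,"dx":0,"dy":0,"dz":-0.04,"ax":0,"ay":0,"az":0},{"claw":0.5,"dx":0,"dy":0,"dz":-0.04,"ax":0,"ay":0,"az":0},{"claw":0.5,"dx":0,"dy":0,"dz":-0.04,"ax":0,"ay":0,"az":0},{"claw":0.5,"dx":0,"dy":0,"dz":0,"ax":0,"ay":0,"az":0}]' 28 >/dev/null; python3 plan.py .4411 .288 .115 159.9 8
```

```text
t 6.58 pos [0.4409 0.2881 0.0883] yaw 159.88 tilt [-1.e-04 -1.e-04 -1.e+00] q [ 0.12  0.4  -0.91  1.85  0.36  1.07  0.28] F [ 0.   0.2 -3.3] 0.032878599133061556 27.999530886299908
rows 8 dx -0.001 dy 0.000 dz -0.111 az -0.000
```

```bash
python3 -m crank '[{"claw":0.5,"dx":0,"dy":0,"dz":-0.1,"ax":0,"ay":0,"az":0},{"claw":0.5,"dx":0,"dy":0,"dz":-0.1,"ax":0,"ay":0,"az":0},{"claw":0.5,"dx":0,"dy":0,"dz":-0.1,"ax":0,"ay":0,"az":0},{"claw":0.5,"dx":0,"dy":0,"dz":-0.1,"ax":0,"ay":0,"az":0},{"claw":0.5,"dx":0,"dy":0,"dz":-0.1,"ax":0,"ay":0,"az":0},{"claw":0.5,"dx":0,"dy":0,"dz":-0.1,"ax":0,"ay":0,"az":0},{"claw":0.5,"dx":0,"dy":0,"dz":-0.1,"ax":0,"ay":0,"az":0},{"claw":0.5,"dx":0,"dy":0,"dz":-0.1,"ax":0,"ay":0,"az":0}]' 28 >/dev/null; python3 plan.py .4411 .288 .2 159.9 5
```

```text
t 7.25 pos [0.4409 0.2881 0.1126] yaw 159.88 tilt [ 1.e-04 -1.e-04 -1.e+00] q [ 0.13  0.37 -0.93  1.83  0.33  1.11  0.31] F [ 0.3 -0.1 -2.7] 0.032578245980351625 27.999439376872033
rows 5 dx -0.001 dy -0.000 dz -0.582 az -0.001
```

```bash
python3 -m crank '[{"claw":0.5,"dx":0,"dy":0,"dz":-0.15,"ax":0,"ay":0,"az":0},{"claw":0.5,"dx":0,"dy":0,"dz":-0.25,"ax":0,"ay":0,"az":0},{"claw":0.5,"dx":0,"dy":0,"dz":-0.35,"ax":0,"ay":0,"az":0},{"claw":0.5,"dx":0,"dy":0,"dz":-0.45,"ax":0,"ay":0,"az":0},{"claw":0.5,"dx":0,"dy":0,"dz":-0.45,"ax":0,"ay":0,"az":0},{"claw":0.5,"dx":0,"dy":0,"dz":-0.3,"ax":0,"ay":0,"az":0},{"claw":0.5,"dx":0,"dy":0,"dz":-0.2,"ax":0,"ay":0,"az":0},{"claw":0.5,"dx":0,"dy":0,"dz":-0.1,"ax":0,"ay":0,"az":0}]' 28 >/dev/null; python3 plan.py .55 .15 .18 140 8 .553 .003 .178 130 8
python3 - <<'E'
from bench import r
import pickle,cv2,numpy as np
c=r.camera('wrist')['color'];d=r.camera('side')['color']
cv2.imwrite('pics/lift.png',np.vstack([c,d])[:,:,::-1][::1,::1] if 0 else cv2.resize(np.hstack([c,d])[:,:,::-1],(800,300)))
E
```

```text
t 7.92 pos [0.4413 0.2884 0.1811] yaw 159.88 tilt [ 1.5e-03  4.0e-04 -1.0e+00] q [ 0.18  0.29 -0.97  1.75  0.25  1.23  0.37] F [ 0.7 -0.2 -2.4] 0.03226318055262396 27.99929848406464
rows 8 dx -0.678 dy -0.288 dz 0.005 az 0.414
rows 8 dx -0.438 dy -0.430 dz 0.008 az 0.208
```

View pics/lift.png

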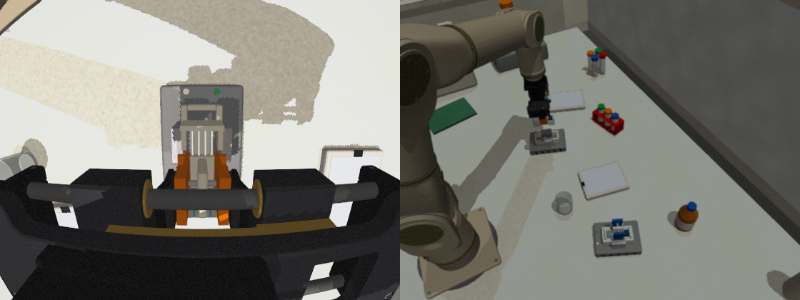

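The cassette is lifted clear, pinched and upright in the gripper. The dock is empty and the others are undisturbed, so carry it over.

```bash
python3 -m crank '[{"claw":0.5,"dx":-0.2,"dy":-0.1,"dz":0,"ax":0,"ay":0,"az":0.1},{"claw":0.5,"dx":-0.4,"dy":-0.2,"dz":0,"ax":0,"ay":0,"az":0.2},{"claw":0.5,"dx":-0.6,"dy":-0.25,"dz":0,"ax":0,"ay":0,"az":0.4},{"claw":0.5,"dx":-0.7,"dy":-0.3,"dz":0,"ax":0,"ay":0,"az":0.5},{"claw":0.5,"dx":-0.7,"dy":-0.3,"dz":0,"ax":0,"ay":0,"az":0.5},{"claw":0.5,"dx":-0.7,"dy":-0.3,"dz":0,"ax":0,"ay":0,"az":0.5},{"claw":0.5,"dx":-0.7,"dy":-0.3,"dz":0,"ax":0,"ay":0,"az":0.5},{"claw":0.5,"dx":-0.7,"dy":-0.3,"dz":0,"ax":0,"ay":0,"az":0.4}]' 28; python3 plan.py .553 .003 .176 130 8
```

```text
time: 8.68
ee_pos: [0.5378, 0.1654, 0.1796]
eef_rot: [0.335, 0.942, -0.0, -0.0]
ft_force: [0.8, 0.2, -2.9]
width: 0.0325
grip_force: 28.0
t 8.68 pos [0.5378 0.1654 0.1796] yaw 140.91 tilt [-3.e-04 -2.e-04 -1.e+00] q [ 0.31  0.34 -0.83  1.67  0.26  1.25  0.32] F [ 0.8  0.2 -2.9] 0.03251754278869183 27.999069881625473
rows 8 dx -0.515 dy -0.445 dz 0.015 az 0.227
```

```bash
python3 -m crank '[{"claw":0.5,"dx":-0.7,"dy":-0.5,"dz":0,"ax":0,"ay":0,"az":0.3},{"claw":0.5,"dx":-0.7,"dy":-0.55,"dz":0,"ax":0,"ay":0,"az":0.3},{"claw":0.5,"dx":-0.7,"dy":-0.55,"dz":0.02,"ax":0,"ay":0,"az":0.3},{"claw":0.5,"dx":-0.6,"dy":-0.55,"dz":0.02,"ax":0,"ay":0,"az":0.3},{"claw":0.5,"dx":-0.5,"dy":-0.5,"dz":0.02,"ax":0,"ay":0,"az":0.2},{"claw":0.5,"dx":-0.4,"dy":-0.4,"dz":0.02,"ax":0,"ay":0,"az":0.2},{"claw":0.5,"dx":-0.25,"dy":-0.25,"dz":0.02,"ax":0,"ay":0,"az":0.1},{"claw":0.5,"dx":-0.15,"dy":-0.1,"dz":0.02,"ax":0,"ay":0,"az":0.1}]' 28 >/dev/null
python3 -m crank '[{"claw":0.5,"dx":0,"dy":0,"dz":0,"ax":0,"ay":0,"az":0},{"claw":0.5,"dx":0,"dy":0,"dz":0,"ax":0,"ay":0,"az":0},{"claw":0.5,"dx":0,"dy":0,"dz":0,"ax":0,"ay":0,"az":0},{"claw":0.5,"dx":0,"dy":0,"dz":0,"ax":0,"ay":0,"az":0}]' 28 >/dev/null
python3 plan.py .553 .003 .175 129 1
python3 - <<'E'
from bench import r
import cv2,numpy as np
c=r.camera('wrist')['color'];d=r.camera('side')['color']
cv2.imwrite('pics/end.png',cv2.resize(np.hstack([c,d])[:,:,::-1],(800,300)))
E
```

```text
t 9.68 pos [0.5535 0.0137 0.1764] yaw 130.61 tilt [ 2.e-04  4.e-04 -1.e+00] q [ 0.52  0.3  -0.74  1.7   0.21  1.23  0.44] F [-0.5  0.6 -2.1] 0.03248727350218836 27.99953249981627
rows 1 dx -0.260 dy -0.245 dz 0.045 az 0.268
```

View pics/end.png

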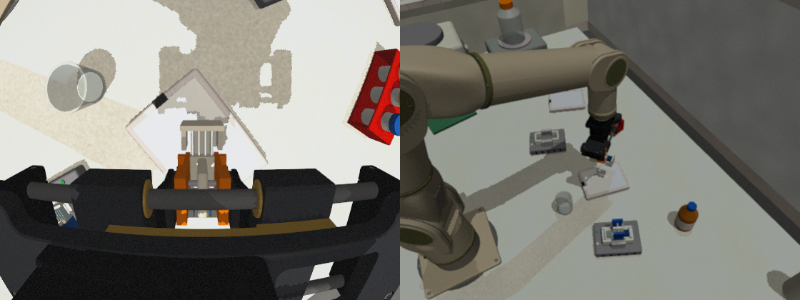

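The cassette is over the right-hand panel, about 11 mm short in y. Nudge it, let it settle, check and hand in.

```bash
python3 -m crank '[{"claw":0.5,"dx":-0.13,"dy":-0.12,"dz":0,"ax":0,"ay":0,"az":0},{"claw":0.5,"dx":-0.12,"dy":-0.12,"dz":0.03,"ax":0,"ay":0,"az":0},{"claw":0.5,"dx":0,"dy":0,"dz":0,"ax":0,"ay":0,"az":0},{"claw":0.5,"dx":0,"dy":0,"dz":0,"ax":0,"ay":0,"az":0},{"claw":0.5,"dx":0,"dy":0,"dz":0,"ax":0,"ay":0,"az":0},{"claw":0.5,"dx":0,"dy":0,"dz":0,"ax":0,"ay":0,"az":0},{"claw":0.5,"dx":0,"dy":0,"dz":0,"ax":0,"ay":0,"az":0},{"claw":0.5,"dx":0,"dy":0,"dz":0,"ax":0,"ay":0,"az":0}]' 28 >/dev/null
python3 -m crank '[{"claw":0.5,"dx":0,"dy":0,"dz":0,"ax":0,"ay":0,"az":0},{"claw":0.5,"dx":0,"dy":0,"dz":0,"ax":0,"ay":0,"az":0},{"claw":0.5,"dx":0,"dy":0,"dz":0,"ax":0,"ay":0,"az":0},{"claw":0.5,"dx":0,"dy":0,"dz":0,"ax":0,"ay":0,"az":0}]' 28 >/dev/null
python3 plan.py .553 .003 .175 130 1
python3 -c "
from bench import r
import numpy as np
s=r.read_state();v=np.abs(s['joint_vel']).max();p=s['ee_pos'];print(v)
if v<.02 and np.hypot(p[0]-.553,p[1]-.003)<.01 and s['grip_force']>15: print(r.close_job())"
```

```text
t 10.78 pos [0.5529 0.0019 0.1754] yaw 130.49 tilt [ 1.e-04 -1.e-04 -1.e+00] q [ 0.54  0.3  -0.73  1.7   0.21  1.22  0.46] F [-0.3 -0.  -1.9] 0.03294941820140088 27.999480930157006
rows 1 dx 0.026 dy 0.026 dz 0.012 az 0.081
0.0014956003428384468
the job is handed in; nothing more can be done
None
```

The job is handed in (verdict not shown): the orange cassette is held level and still by its pinched catches, its underside about 10 cm above the middle of the right-hand panel; the blue cassette, rack, bottle and beaker were not touched.

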